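# Show a reagent bottle's coded base to the desk reader

### The arm

A 6-joint arm with a two-finger parallel gripper is mounted at the origin on a cart in front of the work surface, level with it; the furniture and walls round the work are solid. World frame = base frame: x ahead of the robot, y to its left, z up, the work surface at z = 0. Lengths are in m, angles in degrees, forces in N, time in s.
With the tool pointing down it reaches from about 0.25 to 0.725 m from the base axis. Payload 9.7 kg.
Tool frame: the origin (TCP) lies at the very end of the fingers, on their centre line; the grasp point (between the pads) lies 19 mm behind it; x points along the fingers, y is the direction in which the jaws open and shut, and the axes are right-handed (so a half turn about x gives the same grasp; the last joint's range is limited). The gripper opens to 85 mm and grips with 20 to 120 N. Pads are 22 mm wide; open, the fingers measure 114 mm over their backs; the gripper's body (76 mm by 85 mm) begins 54 mm behind the grasp point. The pads swing forward as they close: fully open they stand 13 mm farther back than shut.
Start: joints at [70.245, 4.979, 10.078, 95.1, 0, 90], TCP at [0.186, 0.518, 0.231] pointing down, gripper open.
Joint ranges: [-179.16, 179.16], [-48.56, 103.87], [-65.8, 70.77], [-126.05, 130.52], [-82.76, 87.17], [-180, 180]. Speed limits (degrees/s): [127.2, 127.2, 147.25, 180, 180, 180].

### API

Orientations are given as [roll, pitch, yaw] about the fixed x, y, z axes, in that order (R = Rz(yaw) Ry(pitch) Rx(roll)).
In Python, from workcell import get_obs, cams, bot gives the robot as it stands.
- The arm moves only by the tool apply_moves, never from a script. Its argument "rows" is a list that holds one entry, the list of rows, each a list of 7 numbers: the shift along the tool's x, y, z in mm, then the turn, a rotation vector about the tool's x, y, z in rad, then the opening, from 0 (shut) to 1 (fully open). A call has 1 to 20 rows; each row is the pose to reach, as a shift and turn from the pose measured when the call began, along the tool's axes at that moment; what a row does not reach only later rows make up. A row lasts 1/10 s, in which the tool goes at most 50 mm and 8.59 degrees, less where a joint would pass 70% of its speed; a pose out of reach is approached as far as the arm can. A call with a gripper value outside its range is refused whole. The fingers move at their own pace and stop on an object; "newtons" is the grip in N (left out, the last holds). Time passes only in rows, so rows that repeat a pose let the fingers close. It gives the time, the measured TCP pose, the force and the opening at its end, in the units of the state.
- get_obs(): the state, without advancing time (a new reading comes with each control period).
- cams.camera(name): name is "scene" or "top" or "wrist"; returns a dict with "pixels" (384x512x3 uint8, red, green, blue), "range_z" (384x512 float32, m along the optical axis (not along the pixel's ray), 0 where there is no reading), "fx", "fy", "cx", "cy" (pixels), "eye" and "attitude" of the camera in the world. Camera axes: x right, y up, looking along -z (the intrinsics and any distortion apply to the point x, -y, -z); pixel columns grow to the right and rows downward; lengths in m; the calibration is good to about 2 mm. A picture is of the moment at which its call begins.
- bot.job_done(): hands the job in, once; it reports no verdict.
Trained networks look in a picture, given as the dict that the camera call returned (one of the last four; its "shot" number tells which), for a name from the list of things; names that differ only in an ending like _2 or _b are one class to them, and where a whole thing is asked for, a point or a joint stands for the part that bears it (a point fixed in the world has none). Each returns a list of dicts, best first, with "confidence" (0 to 1); they miss things now and then, are a little off and sometimes report something else, mostly with a low value. They report only what shows in the picture. A call takes as long as a camera call. They do not tell look-alikes from the thing itself.
- cams.find_in(label, picture): "at" ([x, y, z] in m, in world coordinates, good to about 4 mm: the middle of the surface that is visible of it).
The state is a dict: "time": time; "q": joint angles; "qd": joint speeds; "joint_efforts": joint torques, N m; "ee_pos": TCP position; "tcp_rot": TCP orientation; "wrist_force": force on the tool from outside, world axes, zero at the start; "torque": the same for the moment, N m; "opening": finger opening in m.
Only numpy, scipy, OpenCV 4.12 (cv2) and the standard library are available. Lean on these libraries where they do the work, as an engineer would, in place of code of your own. Each camera call takes 0.05 s, during which the arm holds its last target.

### The job

Draw the reagent bottle with the red cap out of its well in the grey holder and tilt it so that the code on its base looks squarely into the middle of the desk reader's dark slanted window, raised about 5 cm off the window and touching nothing but your fingers. Finish there, still gripping the bottle and holding it still. Leave the green-capped and yellow-capped bottles standing in their wells, and do not knock the reader, the timer or the vial.

Things in the scene. Friction and masses are not known exactly. Their poses are not given: they have to be found in the camera images.
- red_bottle: Target: small round dropper bottle, whitish, with a red cap and red pointed nozzle, 86 mm tall in all, 45 g. Straight round body 34 mm in diameter from the base to about 55 mm up, then shoulder and 22 mm wide cap. Origin at the centre of its base (where the code is), its z axis along the bottle from base to nozzle. At the start it stands upright in one of the three wells, base 6 mm above the bench, the lower 22 mm of the body inside the well.
- green_bottle: Same kind of bottle, pink, with a green cap, 97 mm tall, 34 mm in diameter; origin at the centre of its base, z up along it. Stays in its well.
- yellow_bottle: Same kind of bottle, bluish, with a yellow cap, 80 mm tall, 34 mm in diameter; origin at the centre of its base, z up along it. Stays in its well.
- holder: Grey plastic block, 72 mm (x) by 200 mm (y) by 28 mm high, fixed to the bench, with three round wells 37 mm wide and 22 mm deep in a row along its own y axis at y = -62, 0 and +62 mm. Origin at the centre of its underside, z up. Which bottle stands in which well varies.
- reader: White desk code reader, fixed to the bench: foot 120 mm (x) by 100 mm (y) by 18 mm high, a neck, and on it the tilted head; 130 mm high in all. Origin on the bench under the foot; its -x side is the front, which the window faces; z up.
- reader_head: The reader's tilted head, a white slab 90 x 86 x 30 mm fixed to the reader, with a dark square window (52 mm) in its upper face. Origin at the centre of the window's surface, 100 mm above the bench. Its z axis points squarely out of the window: up and toward the reader's front, 38 degrees from vertical; y runs level across the window. The code is read when the bottle's z axis lies along this axis with the base toward the window.
- lab_timer: White bench timer, 64 x 66 x 18 mm, lying loose near the front edge; origin at the centre of its underside. A bystander.
- vial: Small loose sample vial with a white cap, 29 mm wide, 68 mm tall, standing behind the work; origin at the centre of its base. A bystander. Behind the work stands a fixed carousel of pipettes over 0.3 m tall, about 0.77 m ahead of the base and 0.1 m in radius, which a raised wrist swinging far out can hit; between holder and reader, nearer the robot, the way is free.
Mind the look-alikes: they are no part of the job. What is shaped like the red_bottle but purple is not meant.

How it is judged:
By the outcome, as a careful person would: the job done as asked, in the order asked, and still so for the second after the job is handed in, while the arm keeps its last pose, push and grip.
It also fails if it takes over 38 s, if anything falls off the work surface, if the arm or the gripper's body presses on something with over 40 N, if the wrist force passes 120 N, or if a joint passes its speed limit or range.

## Working session

There is one attempt and no reset: what is moved stays moved. The work goes in short steps, Python scripts to look and compute and a tool call to move; the robot and the scene stay as the last step left them, time stands still between calls to the robot, and variables do not carry over. Pictures are saved under pics/ and viewed, and the job is handed in when it is done.

Besides the shell and the picture viewer there is one more tool, called after "Call:" as name(argument=value, ...), one argument or row to a line, values as JSON. apply_moves: Moves the arm, as the interface text tells. Its arguments: {"type":"object","properties":{"rows":{"type":"array"},"newtons":{"type":"number"}},"required":["rows"]}

```bash
ls; mkdir -p pics; python3 - <<'E'
from workcell import get_obs,cams,bot
import cv2,numpy as np
print(get_obs())
for n in ["scene","top"]:
    p=cams.camera(n); cv2.imwrite(f"pics/{n}0.png",cv2.cvtColor(p["pixels"],cv2.COLOR_RGB2BGR))
    print(n,p["eye"],p["attitude"],p["fx"],p["fy"],p["cx"],p["cy"],[k for k in p])
    for l in ["red_bottle","green_bottle","yellow_bottle","holder","reader","reader_head","lab_timer","vial"]:
        print(l,[(np.round(d["at"],3).tolist(),round(d["confidence"],2)) for d in cams.find_in(l,p)])
E
```

```text
pics
{'time': 0.0, 'q': array([7.02449819e+01, 5.00973685e+00, 1.00333311e+01, 9.51006098e+01,
       1.79849219e-03, 8.99985801e+01]), 'qd': array([-0.03490152, -0.11665639,  0.0754785 , -0.04254974, -0.01334932,
       -0.09721307]), 'joint_efforts': array([-3.00753141e-03, -5.20397723e+01,  4.64795494e+01,  1.66064186e-02,
       -1.05679114e-04, -1.11485843e-05]), 'ee_pos': array([0.18580803, 0.51740223, 0.23058611]), 'tcp_rot': array([ -91.33916499,   89.92296342, -111.09276439]), 'wrist_force': array([ 0.06115356, -0.55234873, -0.55609386]), 'torque': array([ 0.01860707,  0.01963303, -0.01712096]), 'opening': 0.08528970484196165}
scene [0.24782139 0.47894017 0.76608503] [  39.88081279    0.4869025  -147.9362987 ] 386.3542245198478 386.3542245198478 261.2158590155013 194.93283812263107 ['pixels', 'range_z', 'fx', 'fy', 'cx', 'cy', 'eye', 'attitude', 'shot']
red_bottle [([0.502, 0.087, 0.06], 0.83), ([0.515, -0.004, 0.048], 0.63)]
green_bottle [([0.515, 0.148, 0.063], 0.6)]
yellow_bottle [([0.495, -0.128, 0.074], 0.69), ([0.524, 0.205, 0.056], 0.54)]
holder [([0.509, 0.16, 0.029], 0.64)]
reader [([0.498, -0.133, 0.072], 0.95), ([0.495, -0.141, 0.094], 0.31)]
reader_head [([0.496, -0.143, 0.092], 0.91)]
lab_timer []
vial [([0.655, 0.043, 0.05], 0.57)]
top [0.42716247 0.01762931 1.4238448 ] [ 4.05899368e+00 -5.70906102e-02 -8.89730771e+01] 465.50811417966105 465.50811417966105 250.73409211834453 197.02507245618318 ['pixels', 'range_z', 'fx', 'fy', 'cx', 'cy', 'eye', 'attitude', 'shot']
red_bottle [([0.51, -0.008, 0.055], 0.46)]
green_bottle []
yellow_bottle [([0.526, 0.201, 0.057], 0.58)]
holder [([0.517, 0.14, 0.03], 0.71)]
reader [([0.504, -0.133, 0.089], 0.65)]
reader_head [([0.5, -0.15, 0.108], 0.58)]
lab_timer [([0.419, -0.031, 0.021], 0.97)]
vial [([0.653, 0.038, 0.066], 0.39), ([0.505, 0.078, 0.067], 0.31)]
```

View pics/scene0.png

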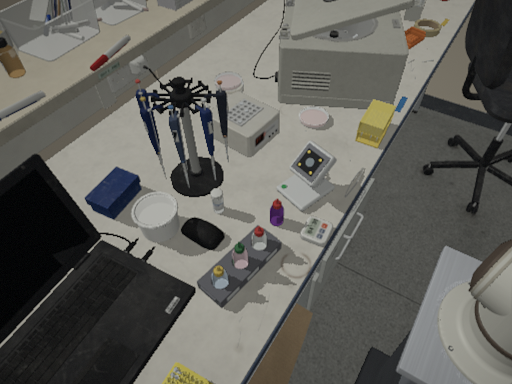

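View pics/top0.png

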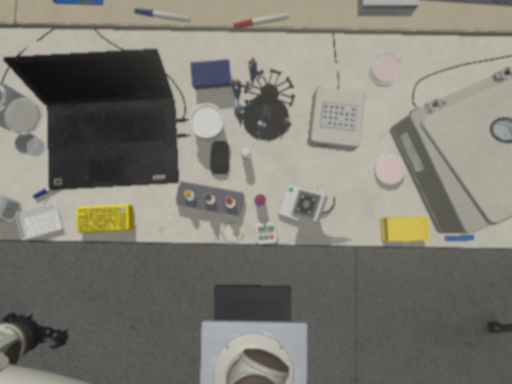

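The red-capped bottle with a whitish body is in the holder's end well at scene (260,237). The purple look-alike stands free at (277,212). The reader's window is at (312,160). Next I measure the geometry from depth.

```bash
cat > h.py <<'E'
from workcell import get_obs,cams,bot
import cv2,numpy as np
from scipy.spatial.transform import Rotation as R
def rot(e): return R.from_euler('xyz',e,degrees=True)
def cloud(p):
    d=p["range_z"]; v,u=np.mgrid[:d.shape[0],:d.shape[1]]
    c=np.stack([(u-p["cx"])/p["fx"]*d,-(v-p["cy"])/p["fy"]*d,-d],-1)
    return c@rot(p["attitude"]).as_matrix().T+p["eye"]
def save(p,n,box=None,s=1):
    im=cv2.cvtColor(p["pixels"],cv2.COLOR_RGB2BGR)
    if box: im=im[box[1]:box[3],box[0]:box[2]]
    cv2.imwrite("pics/"+n,cv2.resize(im,None,fx=s,fy=s,interpolation=cv2.INTER_CUBIC))
E
python3 - <<'E'
from h import *
for n in ["scene","top"]:
    p=cams.camera(n); W=cloud(p); px=p["pixels"].astype(int)
    ok=p["range_z"]>0
    bx,uv=((170,120,390,320),(260,237)) if n=="scene" else ((160,150,360,260),(230,201))
    save(p,n+"_c.png",bx,3.5)
    # table plane
    t=ok&(abs(W[...,2])<.01)&(W[...,0]>.35)&(W[...,0]<.7)&(abs(W[...,1])<.3); print(n,"table z",np.median(W[t][:,2]))
    # reader points by height
    m=ok&(W[...,0]>.4)&(W[...,0]<.6)&(W[...,1]<-.08)&(W[...,1]>-.24)&(W[...,2]>.07)
    P=W[m]; 
    best=None;rng=np.random.default_rng(0)
    for k in range(500):
        a,b,c=P[rng.choice(len(P),3,False)]; nn=np.cross(b-a,c-a); l=np.linalg.norm(nn)
        if l<1e-6: continue
        nn/=l; i=abs((P-a)@nn)<.003
        if best is None or i.sum()>best.sum(): best=i
    Q=P[best]; c=Q.mean(0); nn=np.linalg.svd(Q-c)[2][2]; nn*=np.sign(nn[2])
    print("head plane",len(P),len(Q),c,nn,"tilt",np.degrees(np.arccos(nn[2])),"az",np.degrees(np.arctan2(nn[1],nn[0])), Q.min(0),Q.max(0))
    # dark pixels
    dm=m&(px.max(-1)<110)&(abs((W-c)@nn)<.006); vv,uu=np.where(dm)
    rect=cv2.minAreaRect(np.stack([uu,vv],1).astype(np.float32)); print("dark",dm.sum(),rect, W[dm].mean(0), (W[dm].max(0)+W[dm].min(0))/2)
    # red cap
    hsv=cv2.cvtColor(p["pixels"],cv2.COLOR_RGB2HSV)
    r=ok&((hsv[...,0]<10)|(hsv[...,0]>170))&(hsv[...,1]>120)&(W[...,2]>.05)&(W[...,0]>.45)&(W[...,0]<.56)&(W[...,1]>.04)&(W[...,1]<.12)
    print("red",r.sum(),W[r].mean(0),W[r].min(0),W[r].max(0))
    # holder top
    h=ok&(abs(W[...,2]-.028)<.004)&(W[...,0]>.43)&(W[...,0]<.6)&(W[...,1]>.02)&(W[...,1]<.28)
    print("holder",h.sum(),cv2.minAreaRect((W[h][:,:2]*1000).astype(np.float32)),W[h][:,2].mean())
E
```

```text
scene table z -0.0002523925196008525
head plane 1216 908 [ 0.50047065 -0.14080927  0.09906026] [0.16959591 0.59208362 0.7878288 ] tilt 38.01693052890674 az 74.0162160590153 [ 0.45396969 -0.18326009  0.07007132] [ 0.54884302 -0.09957097  0.12439995]
dark 650 ((311.8823547363281, 163.52943420410156), (29.686357498168945, 30.171430587768555), 39.09385299682617) [ 0.50123    -0.13894283  0.09848233] [ 0.49999238 -0.13995629  0.09798177]
red 68 [0.50927571 0.08374052 0.07722976] [0.5002263  0.07490879 0.06665857] [0.51997794 0.09031122 0.09212613]
holder 1837 ((525.5009765625, 165.17059326171875), (250.1372833251953, 79.10958099365234), 78.50768280029297) 0.027529515290632873
top table z 0.00027450928933991925
head plane 880 543 [ 0.50144157 -0.1422316   0.1015991 ] [0.21587494 0.572683   0.79084271] tilt 37.73566626303253 az 69.34588266556973 [ 0.4555358  -0.18454557  0.07102383] [ 0.54916967 -0.10202387  0.1284964 ]
dark 357 ((306.1500244140625, 204.55001831054688), (18.973661422729492, 23.084625244140625), 18.43494987487793) [ 0.50219021 -0.14016529  0.1009592 ] [ 0.50315778 -0.14061501  0.09938397]
red 15 [0.51148697 0.08174775 0.08182367] [0.50649809 0.07769686 0.07467671] [0.51607692 0.08663455 0.09610177]
holder 1002 ((525.7198486328125, 167.53115844726562), (252.225830078125, 90.84014892578125), 74.59351348876953) 0.02803838769510469
```

View pics/scene_c.png

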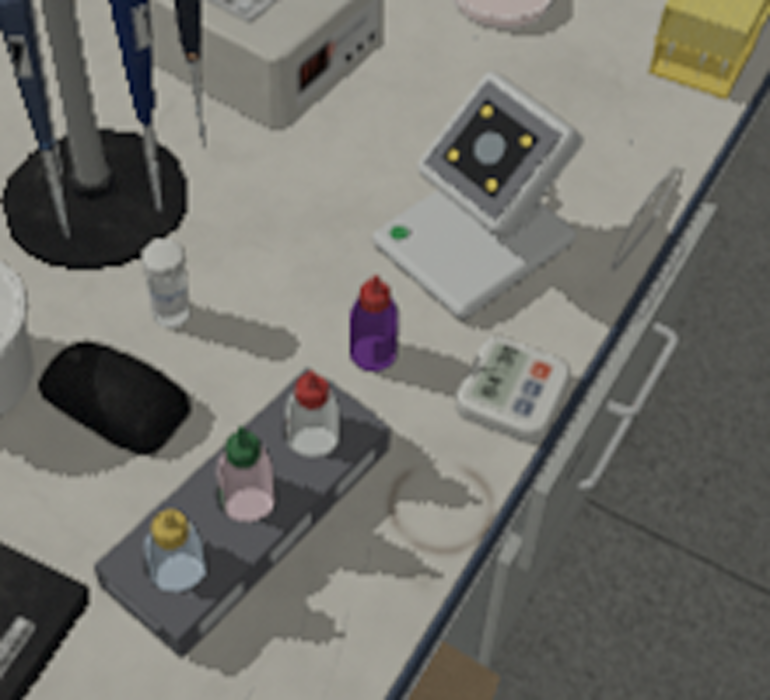

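View pics/top_c.png

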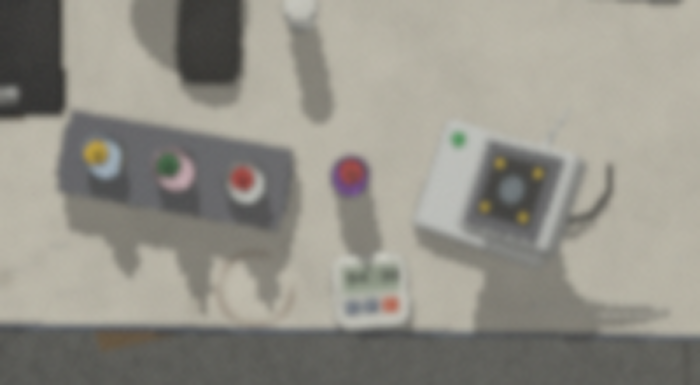

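```bash
cat >> h.py <<'E'
def rel(pos,Rm,o=None):
    "shift mm + rotvec in tool frame from current measured pose to target"
    o=o or get_obs(); T=rot(o["tcp_rot"]).as_matrix()
    return np.round((T.T@(np.array(pos)-o["ee_pos"]))*1000,1), np.round(R.from_matrix(T.T@Rm).as_rotvec(),4)
def frame(x,y):
    x=np.array(x)/np.linalg.norm(x); y=np.array(y)-np.dot(y,x)*x; y/=np.linalg.norm(y)
    return np.stack([x,y,np.cross(x,y)],1)
E
python3 - <<'E'
from h import *
o=get_obs(); print(rot(o["tcp_rot"]).as_matrix().round(3))
p=cams.camera("top"); W=cloud(p); hsv=cv2.cvtColor(p["pixels"],cv2.COLOR_RGB2HSV)
m=(W[...,2]>.022)&(W[...,2]<.034)&(p["pixels"].max(-1)<130)&(W[...,0]>.43)&(W[...,0]<.6)&(W[...,1]>.02)&(W[...,1]<.3)
m=cv2.morphologyEx(m.astype(np.uint8),cv2.MORPH_OPEN,np.ones((3,3)))>0
print(cv2.minAreaRect((W[m][:,:2]*1000).astype(np.float32)))
# carousel extent
p=cams.camera("scene"); W2=cloud(p)
for Z in (W,W2):
    c=(Z[...,2]>.15)&(Z[...,2]<.5)&(Z[...,0]>.55)&(Z[...,0]<.9)&(abs(Z[...,1])<.2); print(Z[c].min(0),Z[c].max(0),np.percentile(Z[c],[2,98],axis=0))
y=[np.cos(np.radians(-8)),np.sin(np.radians(-8)),0]
for s in(1,-1): print(rel([.51,.082,.21],frame([0,0,-1],np.array(y)*s)))
E
```

```text
[[ 0.     0.338  0.941]
 [ 0.     0.941 -0.338]
 [-1.     0.    -0.   ]]
((524.0175170898438, 168.87887573242188), (254.04054260253906, 73.61981201171875), 79.52942657470703)
[ 0.67509923 -0.08740607  0.15002899] [0.85988713 0.07473961 0.30510338] [[ 0.68064732 -0.07977455  0.16692915]
 [ 0.84743569  0.06636836  0.30199065]]
[ 0.67489035 -0.09042648  0.15006129] [0.8613758  0.07296295 0.30215011] [[ 0.68013146 -0.07818749  0.15801449]
 [ 0.84952358  0.06949663  0.29921291]]
(array([  21.3, -300.5,  452.3]), array([1.3657, 0.    , 0.    ]))
(array([  21.3, -300.5,  452.3]), array([-1.7759, -0.    ,  0.    ]))
```

Call:
apply_moves(
  rows=[
    [[10,-150,226,0.68,0,0,1],[21,-300,452,1.366,0,0,1],[21,-300,452,1.366,0,0,1],[21,-300,452,1.366,0,0,1],[21,-300,452,1.366,0,0,1],[21,-300,452,1.366,0,0,1],[21,-300,452,1.366,0,0,1],[21,-300,452,1.366,0,0,1],[21,-300,452,1.366,0,0,1],[21,-300,452,1.366,0,0,1],[21,-300,452,1.366,0,0,1],[21,-300,452,1.366,0,0,1],[21,-300,452,1.366,0,0,1],[21,-300,452,1.366,0,0,1],[21,-300,452,1.366,0,0,1],[21,-300,452,1.366,0,0,1]],
  ],
)

```text
time: 2.7
ee_pos: [0.5095, 0.0835, 0.2106]
tcp_rot: [114.5, 90.0, 16.5]
wrist_force: [0.8, -0.0, -0.3]
opening: 0.0852
```

```bash
python3 - <<'E'
from h import *
o=get_obs(); print(o["time"],o["q"].round(1),o["ee_pos"],o["wrist_force"],rot(o["tcp_rot"]).as_matrix().round(3))
p=cams.camera("wrist"); save(p,"w1.png",None,1.5); W=cloud(p); print(p["eye"],p["attitude"])
print([(np.round(d["at"],3),d["confidence"]) for d in cams.find_in("red_bottle",p)])
hsv=cv2.cvtColor(p["pixels"],cv2.COLOR_RGB2HSV)
r=(p["range_z"]>0)&((hsv[...,0]<10)|(hsv[...,0]>170))&(hsv[...,1]>120)&(W[...,2]>.05)&(W[...,1]>.04)&(W[...,1]<.14)
print(r.sum())
if r.sum():
    P=W[r]; print(P.min(0),P.max(0))
    for a,b in ((.06,.07),(.065,.075),(.07,.078),(.078,.1)):
        k=(P[:,2]>a)&(P[:,2]<b)
        if k.sum()>10: print(a,b,k.sum(),P[k].min(0),P[k].max(0),(P[k].min(0)+P[k].max(0))/2)
E
```

```text
2.7 [ 9.300e+00 -1.000e-01  2.600e+00  9.260e+01  0.000e+00  1.072e+02] [0.5095095  0.08347513 0.21057701] [ 0.7747418  -0.04504855 -0.31363279] [[ 0.     0.99  -0.138]
 [ 0.    -0.138 -0.99 ]
 [-1.     0.    -0.   ]]
[0.51961212 0.15108549 0.35291126] [-1.58197944e+01  4.40212194e-03 -7.94043537e+00]
[(array([0.515, 0.003, 0.056]), 0.75), (array([0.51 , 0.092, 0.06 ]), 0.72)]
408
[0.45127321 0.06917472 0.07099787] [0.55462497 0.10308471 0.30315515]
0.07 0.078 144 [0.50246505 0.06917472 0.07099787] [0.52139696 0.08923393 0.07799788] [0.51193101 0.07920433 0.07449788]
0.078 0.1 230 [0.50226288 0.06990806 0.07800132] [0.52114148 0.08865323 0.09287742] [0.51170218 0.07928064 0.08543937]
```

View pics/w1.png

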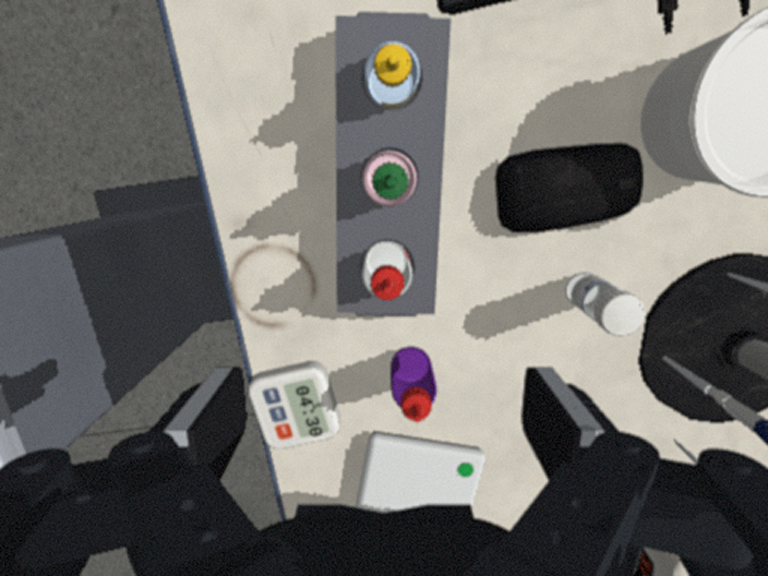

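```bash
python3 - <<'E'
from h import *
from scipy.optimize import least_squares
p=cams.camera("wrist"); W=cloud(p); hsv=cv2.cvtColor(p["pixels"],cv2.COLOR_RGB2HSV)
# red cap axis: cylinder r=11mm side? ; nozzle tip
r=(p["range_z"]>0)&((hsv[...,0]<10)|(hsv[...,0]>170))&(hsv[...,1]>120)&(W[...,2]>.05)&(W[...,2]<.1)&(W[...,1]>.04)&(W[...,1]<.14)
P=W[r]; k=P[:,2]>.088; print("tip",k.sum(),P[k].mean(0))
# body: points radius<0.03 from est., z .032-.058
b=(p["range_z"]>0)&(W[...,2]>.032)&(W[...,2]<.056)&(np.hypot(W[...,0]-.511,W[...,1]-.081)<.026)
B=W[b]; print(len(B))
f=least_squares(lambda c:np.hypot(B[:,0]-c[0],B[:,1]-c[1])-.017,[.511,.081],loss="soft_l1",f_scale=.001); print("body",f.x, np.abs(f.fun).mean())
# holder top rect
m=(p["range_z"]>0)&(abs(W[...,2]-.028)<.003)&(p["pixels"].max(-1)<140)&(W[...,1]>.02)&(W[...,1]<.3)
m=cv2.morphologyEx(m.astype(np.uint8),cv2.MORPH_OPEN,np.ones((5,5)))>0
print(cv2.minAreaRect((W[m][:,:2]*1000).astype(np.float32)))
E
```

```text
tip 30 [0.51139531 0.07966247 0.09095126]
201
body [0.5112146  0.07861802] 0.0004161715263279351
((584.2664794921875, 129.9765625), (197.63836669921875, 199.4423065185547), 80.85724639892578)
```

The red bottle is at wrist view (387,275), and the jaws line up across the holder. The bottle axis is at (0.511, 0.079). I'll go down now.

Call:
apply_moves(
  rows=[
    [[10,2.6,4.2,0,0,0,1],[40,2.6,4.2,0,0,0,1],[75,2.6,4.2,0,0,0,1],[105,2.6,4.2,0,0,0,1],[130,2.6,4.2,0,0,0,1],[150,2.6,4.2,0,0,0,1],[165,2.6,4.2,0,0,0,1],[175,2.6,4.2,0,0,0,1],[180,2.6,4.2,0,0,0,1],[180,2.6,4.2,0,0,0,1],[180,2.6,4.2,0,0,0,1]],
  ],
)

```text
time: 3.95
ee_pos: [0.5123, 0.0786, 0.0313]
tcp_rot: [104.4, 89.9, 6.4]
wrist_force: [-0.5, -0.1, 0.0]
opening: 0.0855
```

```bash
python3 - <<'E'
from h import *
o=get_obs(); print(o["time"],o["ee_pos"],o["wrist_force"])
p=cams.camera("scene"); save(p,"s2.png",(170,140,370,320),3.8)
E
```

```text
3.95 [0.51225774 0.07862324 0.03126205] [-0.50078326 -0.08662401  0.00421927]
```

View pics/s2.png

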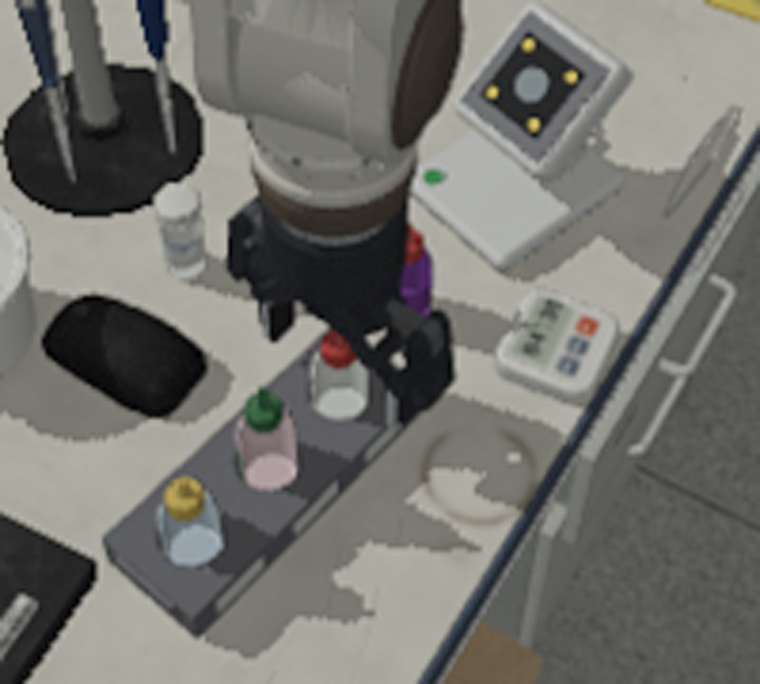

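The fingers straddle the red bottle at (340,370), clear of the green one. I'll close the gripper.

Call:
apply_moves(
  rows=[
    [[0,0,0,0,0,0,0.5],[0,0,0,0,0,0,0.3],[0,0,0,0,0,0,0.2],[0,0,0,0,0,0,0.2],[0,0,0,0,0,0,0.2],[0,0,0,0,0,0,0.2],[0,0,0,0,0,0,0.2],[0,0,0,0,0,0,0.2]],
  ],
  newtons=40,
)

```text
time: 4.8
ee_pos: [0.5125, 0.0787, 0.0317]
tcp_rot: [109.2, 89.9, 11.2]
wrist_force: [-0.9, -0.2, 6.5]
opening: 0.0327
```

Call:
apply_moves(
  rows=[
    [[-5,0,0,0,0,0,0.2],[-15,0,0,0,0,0,0.2],[-30,0,0,0,0,0,0.2],[-50,0,0,0,0,0,0.2],[-75,0,0,0,0,0,0.2],[-100,0,0,0,0,0,0.2],[-120,0,0,0,0,0,0.2],[-135,0,0,0,0,0,0.2],[-145,0,0,0,0,0,0.2],[-150,0,0,0,0,0,0.2],[-150,0,0,0,0,0,0.2]],
  ],
)

```text
time: 5.9
ee_pos: [0.5123, 0.0786, 0.1819]
tcp_rot: [107.4, 89.9, 9.4]
wrist_force: [-0.4, -0.1, -0.4]
opening: 0.0325
```

```bash
python3 - <<'E'
from h import *
o=get_obs(); print(o["time"],o["ee_pos"],o["wrist_force"],o["opening"])
p=cams.camera("scene"); save(p,"s3.png",(150,90,370,300),3.5); W=cloud(p)
q=cams.camera("wrist"); save(q,"w3.png",None,1.5)
T=rot(o["tcp_rot"]).as_matrix()
for pp in (p,q):
    W=cloud(pp); L=(W-o["ee_pos"])@T
    m=(pp["range_z"]>0)&(np.hypot(L[...,1],L[...,2])<.03)&(L[...,0]>0.002)&(L[...,0]<.06)
    B=L[m]; print(m.sum(), B.min(0),B.max(0)) if m.sum() else print(0)
E
```

```text
5.9 [0.51227529 0.07864321 0.18194167] [-0.42456853 -0.10149646 -0.35275738] 0.03249326156323541
101 [ 0.00205412 -0.01713549 -0.01780665] [0.02468522 0.00829802 0.0069524 ]
691 [ 0.00201253 -0.01550326 -0.01724203] [ 0.02440638  0.01671496 -0.00462247]
```

View pics/s3.png

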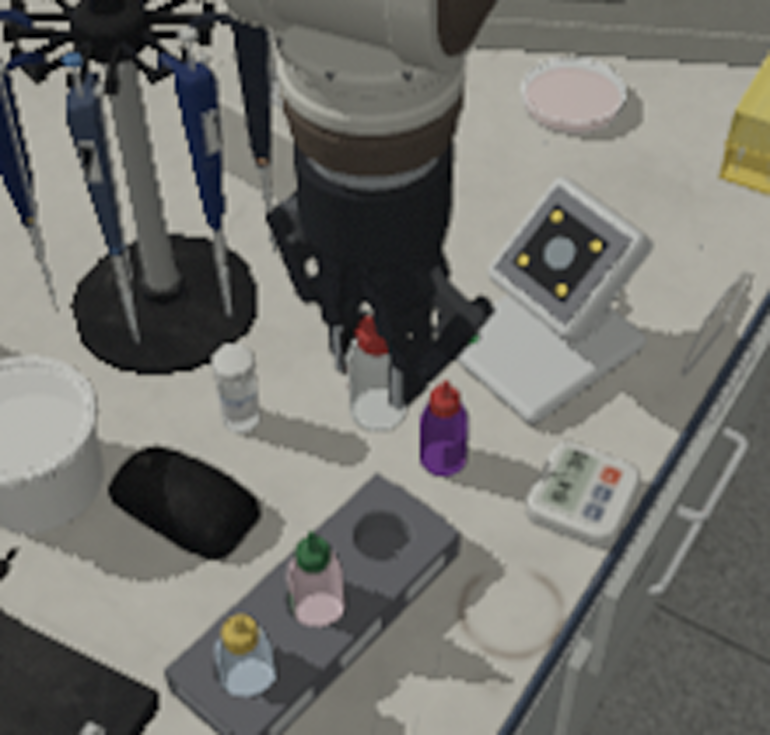

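View pics/w3.png

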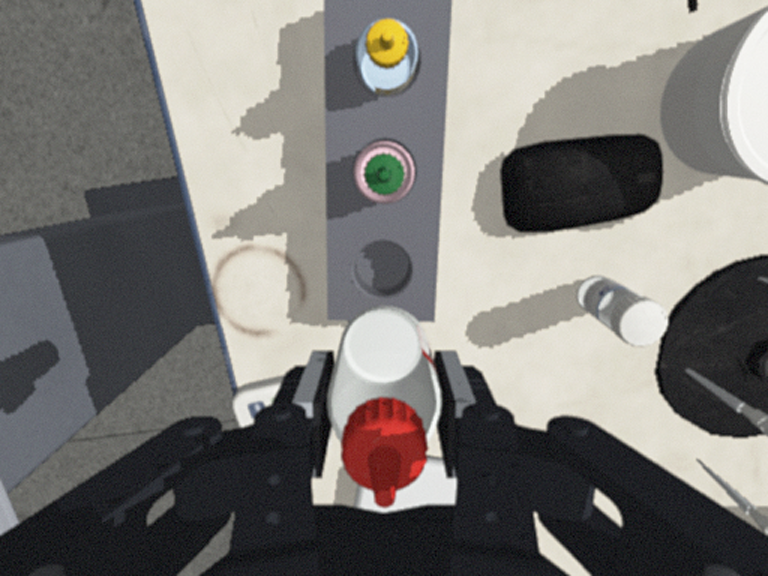

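```bash
python3 - <<'E'
from h import *
from scipy.optimize import least_squares
o=get_obs(); T=rot(o["tcp_rot"]).as_matrix()
q=cams.camera("wrist"); W=cloud(q); L=(W-o["ee_pos"])@T
px=q["pixels"].astype(int)
m=(q["range_z"]>0)&(np.hypot(L[...,1],L[...,2])<.021)&(L[...,0]>-.02)&(L[...,0]<.021)&(abs(L[...,1])<.014)
B=L[m]
f=least_squares(lambda c:np.hypot(B[:,1]-c[0]-c[2]*B[:,0],B[:,2]-c[1]-c[3]*B[:,0])-.017,[0,0,0,0],loss="soft_l1",f_scale=.001); print("cyl",len(B),f.x,np.abs(f.fun).mean())
for n in ("scene","top"):
    p=cams.camera(n); W=cloud(p); hsv=cv2.cvtColor(p["pixels"],cv2.COLOR_RGB2HSV)
    ok=(p["range_z"]>0)&(W[...,0]>.4)&(W[...,0]<.6)&(W[...,1]<-.08)&(W[...,1]>-.24)
    M=ok&(W[...,2]>.068); P=W[M]
    def nrm(a,t=38): a,t=np.radians([a,t]); return np.array([np.sin(t)*np.cos(a),np.sin(t)*np.sin(a),np.cos(t)])
    g=least_squares(lambda c:P@nrm(c[0])-c[1],[72,.1],loss="cauchy",f_scale=.001,x_scale=[1,.01]); a,d=g.x
    N=nrm(a); inl=abs(P@N-d)<.003; print(n,"az",a,"d",d,inl.sum())
    # head slab outline in plane coords
    for aa in (a,):
        y=np.array([-np.sin(np.radians(aa)),np.cos(np.radians(aa)),0])  # level
        x=np.cross(y,N) ; y=np.array([np.sin(np.radians(aa)),-np.cos(np.radians(aa)),0]); x=np.cross(y,N)
        uv=np.stack([P[inl]@x,P[inl]@y],1)*1000; rc=cv2.minAreaRect(uv.astype(np.float32)); print("slab rect",rc)
        c3=(x*rc[0][0]+y*rc[0][1])/1000+N*d; print("slab centre 3d",c3)
    dk=ok&(p["pixels"].max(-1)<115)&(abs(W@N-d)<.006)&(W[...,2]>.068)
    cnt=np.argwhere(dk)[:,::-1].astype(np.float32); rr=cv2.minAreaRect(cnt)
    ye=ok&(hsv[...,0]>15)&(hsv[...,0]<35)&(hsv[...,1]>90)&(W[...,2]>.068)
    k,lab,st,ce=cv2.connectedComponentsWithStats(ye.astype(np.uint8))
    def ray(u,v):
        r=rot(p["attitude"]).as_matrix()@np.array([(u-p["cx"])/p["fx"],-(v-p["cy"])/p["fy"],-1]); s=(d-p["eye"]@N)/(r@N); return p["eye"]+s*r
    print("dark centre",rr,ray(*rr[0]))
    led=np.array([ray(*c) for c in ce[1:]]); print(led.round(4),led.mean(0))
    if len(led)==4:
        l=np.stack([(led-led.mean(0))@x,(led-led.mean(0))@y],1); print((l*1000).round(1))
    F=ok&(abs(W[...,2]-.018)<.004); print("foot",cv2.minAreaRect((W[F][:,:2]*1000).astype(np.float32)))
E
```

```text
cyl 1607 [ 0.00059982  0.0001098  -0.00347216 -0.00125063] 0.00015866504179893546
scene az 73.57113206276824 d 0.0822857428104576 891
slab rect ((55.660823822021484, 521.3601684570312), (81.51156616210938, 84.90508270263672), 89.26859283447266)
slab centre 3d [ 0.50199674 -0.14093232  0.09911028]
dark centre ((310.11041259765625, 162.5867462158203), (26.060836791992188, 29.655431747436523), 38.1572265625) [ 0.50241156 -0.1396153   0.09803166]
[[ 0.5186 -0.1606  0.1102]
 [ 0.4829 -0.1493  0.1096]
 [ 0.528  -0.1321  0.0867]
 [ 0.4924 -0.1205  0.086 ]] [ 0.50546993 -0.14062639  0.09811356]
[[ 19.6  18.2]
 [ 18.7 -19.1]
 [-18.5  19.2]
 [-19.8 -18.2]]
foot ((505.076416015625, -135.53993225097656), (118.37345886230469, 98.821533203125), 71.04877471923828)
top az 72.64213715895383 d 0.08895584051195896 529
slab rect ((50.77159881591797, 521.217529296875), (81.73719787597656, 89.33781433105469), 89.06307220458984)
slab centre 3d [ 0.5018842  -0.14141345  0.10135628]
dark centre ((306.1000061035156, 204.69998168945312), (20.238574981689453, 25.298221588134766), 18.434946060180664) [ 0.50202432 -0.14002283  0.10028662]
[[ 0.5276 -0.1309  0.0875]
 [ 0.5176 -0.1585  0.1105]
 [ 0.4905 -0.1189  0.0872]
 [ 0.4824 -0.1472  0.1102]] [ 0.50451885 -0.13889259  0.09886236]
[[-18.4  19.7]
 [ 18.8  18.3]
 [-18.9 -19.4]
 [ 18.5 -18.6]]
foot ((501.8218078613281, -140.7023162841797), (133.44500732421875, 99.16333770751953), 71.78143310546875)
```

```bash
cat >> h.py <<'E'
C=np.array([.5042,-.140,.0995]); a=np.radians(72.); t=np.radians(38)
N=np.array([np.sin(t)*np.cos(a),np.sin(t)*np.sin(a),np.cos(t)])
OFF=np.array([.0245,.0005,.0001])
def goal(o):
    T=rot(o["tcp_rot"]).as_matrix(); x=T[:,0]; ax=np.cross(x,-N); s=np.linalg.norm(ax); 
    G=R.from_rotvec(ax/s*np.arctan2(s,-x@N)).as_matrix()@T
    return C+.05*N-G@OFF, G
E
python3 - <<'E'
from h import *
o=get_obs(); p,G=goal(o); print(p,G.round(3),rel(p,G,o),o["time"])
E
```

```text
[ 0.51789157 -0.09621201  0.15819976] [[-0.19   0.979 -0.074]
 [-0.586 -0.174 -0.792]
 [-0.788 -0.107  0.606]] (array([ 22.7,  30.2, 172.3]), array([-0.    , -0.6534, -0.1164])) 6.15
```

Call:
apply_moves(
  rows=[
    [[0,1,5,0,-0.02,-0.003,0.2],[0,3,15,0,-0.06,-0.01,0.2],[0,5,28,0,-0.11,-0.02,0.2],[0,8,43,0,-0.165,-0.03,0.2],[0,11,58,0,-0.22,-0.04,0.2],[0,13,73,0,-0.28,-0.05,0.2],[0,16,88,0,-0.335,-0.06,0.2],[0,18,103,0,-0.39,-0.07,0.2],[0,21,118,0,-0.45,-0.08,0.2],[0,23,132,0,-0.5,-0.09,0.2],[0,25,145,0,-0.55,-0.098,0.2],[0,28,156,0,-0.6,-0.106,0.2],[2,29,165,0,-0.63,-0.112,0.2],[6,30,170,0,-0.645,-0.115,0.2],[10,30.2,172.3,0,-0.6534,-0.1164,0.2],[10,30.2,172.3,0,-0.6534,-0.1164,0.2],[10,30.2,172.3,0,-0.6534,-0.1164,0.2],[10,30.2,172.3,0,-0.6534,-0.1164,0.2]],
  ],
)

```text
time: 7.95
ee_pos: [0.518, -0.0961, 0.1713]
tcp_rot: [-10.0, 52.0, -108.0]
wrist_force: [-0.0, -0.1, -1.1]
opening: 0.0329
```

```bash
python3 - <<'E'
from h import *
o=get_obs(); p,G=goal(o); print(o["q"].round(1),o["wrist_force"],o["opening"],rel(p,G,o))
p=cams.camera("scene"); save(p,"s4.png",(170,60,400,300),2.5); 
q=cams.camera("wrist"); save(q,"w4.png",None,1.5)
E
```

```text
[  7.   14.1   6.4 100.5 -33.9 110.6] [-0.03900565 -0.05260016 -1.0920365 ] 0.03287196812339922 (array([10.4,  1.4, -7.8]), array([ 0.    , -0.0005, -0.0006]))
```

View pics/s4.png

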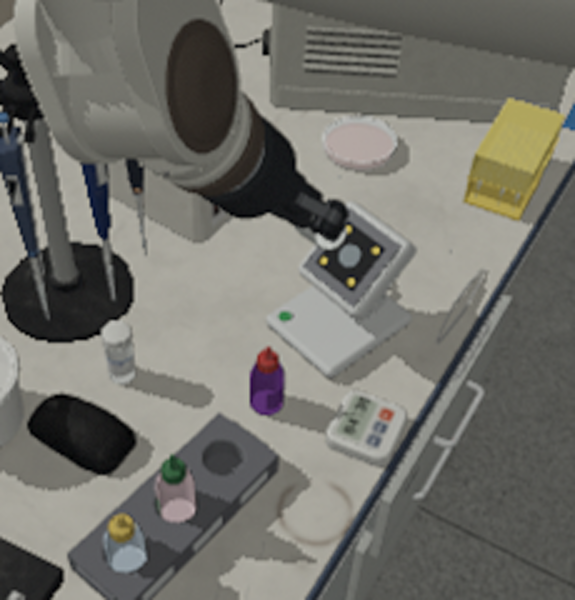

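View pics/w4.png

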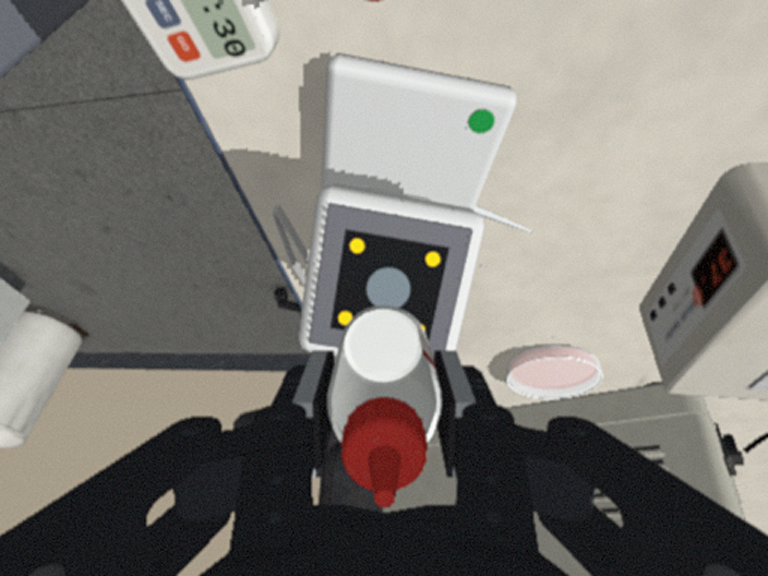

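The window, with its lens at wrist view (388,290), is now in close view. I'll measure it directly relative to the tool and refit the bottle in the grip.

```bash
cat > meas.py <<'E'
from h import *
from scipy.optimize import least_squares
o=get_obs(); T=rot(o["tcp_rot"]).as_matrix()
p=cams.camera("wrist"); W=cloud(p); L=(W-o["ee_pos"])@T; ok=p["range_z"]>0
m=ok&(np.hypot(L[...,1],L[...,2])<.021)&(L[...,0]>-.02)&(L[...,0]<.021)&(abs(L[...,1])<.014)
B=L[m]
f=least_squares(lambda c:np.hypot(B[:,1]-c[0]-c[2]*B[:,0],B[:,2]-c[1]-c[3]*B[:,0])-.017,[0,0,0,0],loss="soft_l1",f_scale=.001); c=f.x
axis=np.array([1,c[2],c[3]]); axis/=np.linalg.norm(axis); print("cyl",len(B),c.round(4))
near=ok&(np.hypot(L[...,1]-c[0],L[...,2]-c[1])<.016)&(L[...,0]>.015)&(L[...,0]<.04); bx=L[near][:,0]
h=np.histogram(bx,bins=np.arange(.015,.04,.001)); print("base x", h[0], np.median(bx[bx>.022]))
M=ok&(W[...,0]>.44)&(W[...,0]<.57)&(W[...,1]<-.09)&(W[...,1]>-.2)&(W[...,2]>.075)&(W[...,2]<.13)&(abs((W-C)@N)<.012)
P=W[M]; A=np.c_[P,np.ones(len(P))]
g=least_squares(lambda v:(P-P.mean(0))@np.array([v[0],v[1],1])/np.sqrt(v[0]**2+v[1]**2+1)-v[2],[.24,.74,0],loss="cauchy",f_scale=.0007)
n=np.array([g.x[0],g.x[1],1]); n/=np.linalg.norm(n); d=P.mean(0)@n+g.x[2]
print("plane",len(P),n,"tilt",np.degrees(np.arccos(n[2])),"az",np.degrees(np.arctan2(n[1],n[0])))
hsv=cv2.cvtColor(p["pixels"],cv2.COLOR_RGB2HSV)
def ray(u,v):
    r=rot(p["attitude"]).as_matrix()@np.array([(u-p["cx"])/p["fx"],-(v-p["cy"])/p["fy"],-1]); s=(d-p["eye"]@n)/(r@n); return p["eye"]+s*r
ye=M&(hsv[...,0]>18)&(hsv[...,0]<38)&(hsv[...,1]>120)
k,lab,st,ce=cv2.connectedComponentsWithStats(ye.astype(np.uint8))
led=[(st[i,4],ce[i].round(1),ray(*ce[i]).round(4)) for i in range(1,k) if st[i,4]>10]; print(led)
ln=M&(p["pixels"].min(-1)>85)&(hsv[...,2]<190)&(np.linalg.norm(W-C,axis=-1)<.015)
u=np.argwhere(ln)[:,::-1]; e=(u.min(0)+u.max(0))/2; print("lens",len(u),u.min(0),u.max(0),ray(*e))
ba=T@axis; print("axis vs N (config)",np.degrees(np.arccos(min(1,-ba@N))),"vs measured",np.degrees(np.arccos(min(1,-ba@n))), "dirs",(-ba).round(4),N.round(4))
base=o["ee_pos"]+T@np.array([.0245,c[0]+c[2]*.0245,c[1]+c[3]*.0245]); print("base",base,"height meas plane",base@n-d)
E
python3 meas.py
```

```text
cyl 1620 [ 0.0007 -0.0002 -0.0028 -0.0022]
base x [0 0 0 0 0 0 0 0 0 0 0 0 0 0 0 0 0 0 0 0 0 0 0 0] nan
plane 8463 [0.19081279 0.58702788 0.78675838] tilt 38.11639954337296 az 71.99330245219313
[(np.int32(109), array([237.6, 163.4]), array([ 0.4914, -0.1216,  0.0879])), (np.int32(108), array([288.2, 172.4]), array([ 0.5277, -0.1335,  0.088 ])), (np.int32(84), array([229.2, 211.1]), array([ 0.4817, -0.1498,  0.1113]))]
lens 612 [244 178] [273 204] [ 0.50505167 -0.14100244  0.09906748]
axis vs N (config) 0.19514714689344292 vs measured 0.2823872741376205 dirs [0.1922 0.5831 0.7894] [0.1902 0.5855 0.788 ]
base [ 0.51392577 -0.11030972  0.15169364] height meas plane 0.06111484621698143
  return _methods._mean(a, axis=axis, dtype=dtype,
  ret = ret.dtype.type(ret / rcount)
```

```bash
sed -i 's/^C=.*\[.5042.*\]);/C=np.array([.5048,-.1412,.0995]);/' h.py; grep -n "^C=" h.py; python3 - <<'E'
from h import *
import h; h.OFF[:]=[.0245,.0006,-.0002]
o=get_obs(); p,G=goal(o); print(rel(p,G,o))
E
```

```text
20:C=np.array([.5048,-.1412,.0995]); a=np.radians(72.); t=np.radians(38)
(array([10.9,  2. , -6.6]), array([-0.    , -0.0003, -0.0006]))
```

Call:
apply_moves(
  rows=[
    [[3,0.6,-2,0,0,0,0.2],[7,1.3,-4.4,0,0,0,0.2],[10,1.9,-6.2,0,0,0,0.2],[11,2,-6.6,0,0,0,0.2],[11,2,-6.6,0,0,0,0.2],[11,2,-6.6,0,0,0,0.2],[11,2,-6.6,0,0,0,0.2],[11,2,-6.6,0,0,0,0.2]],
  ],
)

```text
time: 8.9
ee_pos: [0.5184, -0.0977, 0.1584]
tcp_rot: [-10.0, 52.0, -107.9]
wrist_force: [0.9, -0.7, -0.0]
opening: 0.0324
```

```bash
python3 meas.py 2>/dev/null; python3 - <<'E'
from h import *
import h; h.OFF[:]=[.0245,.0006,-.0002]
o=get_obs(); p,G=goal(o); print(rel(p,G,o),o["time"],o["wrist_force"],o["opening"],abs(o["qd"]).max())
T=rot(o["tcp_rot"]).as_matrix(); b=o["ee_pos"]+T@h.OFF-C; print("height",b@N,"lateral",np.linalg.norm(b-(b@N)*N))
save(cams.camera("scene"),"s5.png",(170,60,400,300),2.5); q=cams.camera("wrist"); save(q,"w5.png",None,1.5)
E
```

```text
cyl 1602 [ 0.0007 -0.0003 -0.0038 -0.0016]
base x [0 0 0 0 0 0 0 0 0 0 0 0 0 0 0 0 0 0 0 0 0 0 0 0] nan
plane 7756 [0.19114755 0.58849533 0.78557995] tilt 38.22565127310906 az 72.00582787011717
[(np.int32(119), array([234.1, 175.4]), array([ 0.4914, -0.1217,  0.0879])), (np.int32(116), array([286.5, 184.4]), array([ 0.5277, -0.1335,  0.0879])), (np.int32(59), array([223.9, 224.3]), array([ 0.4807, -0.1496,  0.1114]))]
lens 327 [241 191] [270 206] [ 0.50513006 -0.13791891  0.09674851]
axis vs N (config) 0.2087558054471602 vs measured 0.3630298150408499 dirs [0.1931 0.5834 0.7889] [0.1902 0.5855 0.788 ]
base [ 0.5143286  -0.11188452  0.13888598] height meas plane 0.05018174467002898
(array([-0., -0., -0.]), array([ 0.    , -0.0003, -0.0008])) 8.95 [ 0.15228284 -0.46915512 -1.24504358] 0.0325781313886948 0.08271444380217569
height 0.049999631868525796 lateral 6.959102946287599e-05
```

View pics/s5.png

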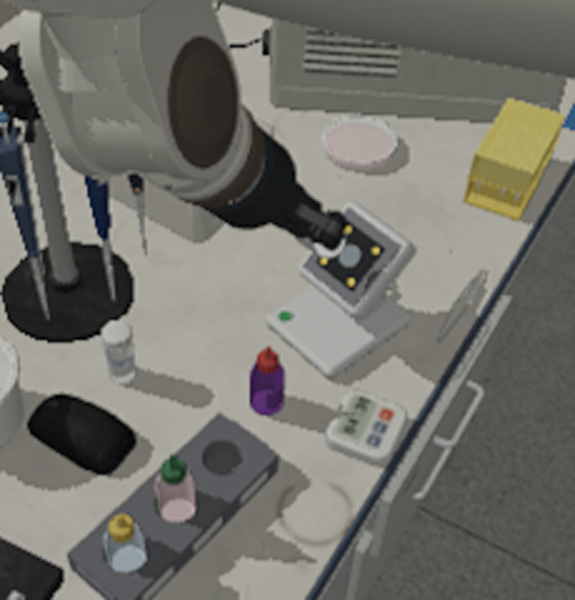

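View pics/w5.png

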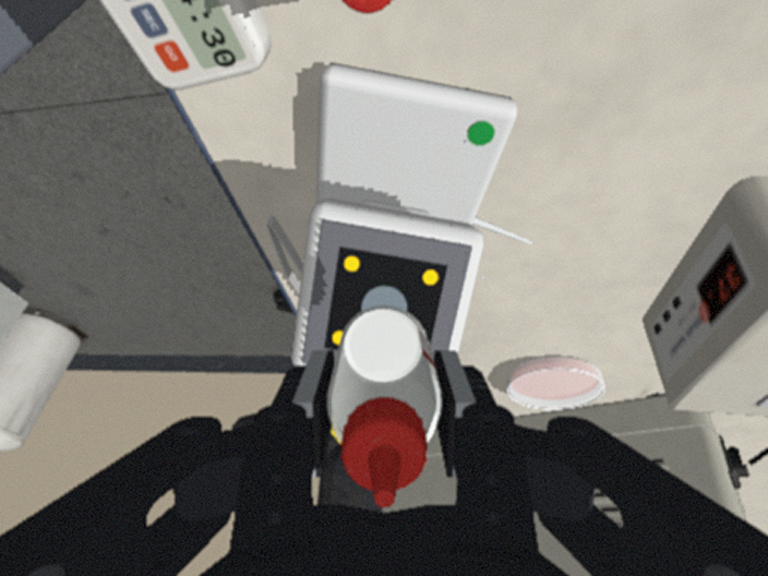

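The bottle is held over the window with nothing touching it, and the others still stand. I'll confirm it's still and then hand in.

```bash
python3 - <<'E'
from h import *
import h; h.OFF[:]=[.0245,.0006,-.0002]
o=get_obs(); T=rot(o["tcp_rot"]).as_matrix(); b=o["ee_pos"]+T@h.OFF-C
print(o["time"],"height",b@N,"lateral",np.linalg.norm(b-(b@N)*N),o["opening"],o["wrist_force"].round(2),abs(o["qd"]).max())
if abs(b@N-.05)<.003 and .03<o["opening"]<.036: print(bot.job_done())
E
```

```text
9.05 height 0.04995126689896615 lateral 2.4658344091579746e-05 0.03260424255628784 [-0.27 -0.05 -0.63] 0.09166537387263976
the job is handed in; nothing more can be done
None
```

I drew the white-bodied, red-capped bottle out of its end well, tilted it 38°, and handed the job in at 9.05 s. It is still gripped, with its base over the middle of the reader's window.

**Last checks:**
- **Position:** the base was 50 mm off the window. It was within 0.1 mm of the centre I had measured, which is itself only good to about 2 mm.
- **Angle:** the bottle's axis was 0.2° to 0.4° off the window's axis. Close-range wrist depth gave the same window tilt and heading I had aimed for, to about 0.2°.
- **Grip and contact:** the finger opening was a steady 32.6 mm and the arm was still. The force at the wrist was about 1 N or less, so there was no sign of contact.
- **Other things:** in the final pictures the green and yellow bottles stand in their wells. The purple look-alike, timer, vial and reader appear where they were.

**Checks that disagreed or failed:**
- **Window centre:** the first estimates from the scene and top cameras differed by about 2 to 3 mm from the wrist view, and I used the wrist view. The last lens fit was about 4 mm off because the bottle partly hid the lens, so I ignored it.
- **Base position in the grip:** a direct depth check of the base from the wrist camera found no points in the tilted pose. I used the 24.5 mm offset from fingertip to base found right after lifting, which also matched the grasp height.

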